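# Load a blank into the marking press and stamp it

### The job

Slide the loose aluminium plate along the bench, long way in, fully home into the throat of the green marking press until it meets the back stop. Only then press the red spring pedal down to its stop and let it come back up. Leave the flange, collar and jar where they are.

Things in the scene. Friction and masses are not known exactly. Their poses are not given: they have to be found in the camera images.
- plate: loose flat aluminium plate, 130 (its x) x 100 (its y) x 12 mm thick, 0.3 to 0.55 kg, flat on the bench in front of the press, up to 45 mm to the side of the throat's centre line and 0.3 rad askew; its x end goes in first, either way round. Too wide to grip across: push its edges with the fingers. Origin: centre of its underside; z up.
- press: green marking press fixed to the bench, mouth towards the robot. Origin: on the bench at the centre of the throat's mouth; x points into the throat, y left, z up. Housing x 0 to 190, y -86 to 86 mm, 50 mm high; on it a head to 85 mm (x 70 to 170, y -35 to 35) with a cap to 117 mm. Two steel guides, 30 mm high, funnel into the mouth: gap 104 mm at x = 0, 132 mm at x = -45 mm.
- mouth (a point): centre of the throat's mouth; same place and axes as press. The throat is a slot at bench level, 104 mm wide, 16 mm high, its floor is the bench, its back stop 110 mm inside the mouth: a plate fully home has its centre 45 mm inside the mouth and still sticks out 20 mm.
- pedal_pad (a point): centre of the top of the red pedal pad (60 x 50 mm), on the press's right (at x -20, y -135 mm of the press), 66 mm above the bench at rest. A level steel arm 26 mm wide runs from the pad along the press's +x to the hinge 105 mm behind the pad.
- pedal (a joint): pedal angle in rad: 0 up at rest, 0.26 down at its stop, when the pad has gone down about 27 mm. A spring returns it: about 4.5 N on the pad to start it, 9 N at the stop.
- flange: bystander: steel hub flange, 110 mm disc 12 mm high with a 56 mm hub to 35 mm, loose on the left of the bench; origin under its centre
- collar: bystander: dark steel ring, 80 mm across, 30 mm high, loose on the left of the bench; origin under its centre
- jar: bystander: jar with yellow cap, 64 mm across, 60 mm high, loose on the left of the bench; origin under its centre
Not all that is in view belongs to the job. There is more than one size of the plate; the job needs the largest.

How it is judged:
By the outcome, as a careful person would: the job done as asked, in the order asked, and still so for the second after the job is handed in, with the robot touching nothing.
It also fails if it takes over 64 s, if anything falls off the work surface, if the arm or the gripper's body presses on something with over 40 N, if the wrist force passes 120 N, or if a joint passes its speed limit or range.

### The arm

A 6-joint arm with a two-finger parallel gripper is mounted at the origin on the work surface. World frame = base frame: x ahead of the robot, y to its left, z up, the work surface at z = 0. Lengths are in m, angles in degrees, forces in N, time in s.
With the tool pointing down it reaches from about 0.375 to 0.9 m from the base axis. Payload 3.1 kg.
Tool frame: the origin (TCP) lies between the finger pads; the fingertips stand 11 mm ahead of it and the grasp point (between the pads) lies 8 mm behind it; z points along the fingers, y is the line along which they close (so a half turn about z gives the same grasp; the last joint's range is limited). The gripper opens to 87 mm and grips with 3 to 60 N. Pads are 19 mm wide; open, the fingers measure 117 mm over their backs; the gripper's body (75 mm by 190 mm) begins 51 mm behind the grasp point.
Start: joints at [56.751, 30.224, 82.088, -0, 67.689, -10.227], TCP at [0.244, 0.575, 0.234] pointing down, gripper open.
Joint ranges: [-176.69, 176.69], [-43.24, 126.21], [12.49, 139.97], [-82, 262], [0, 151.66], [-163.58, 163.58]. Speed limits (degrees/s): [159.86, 159.86, 180, 180, 180, 180].

### API

Orientations are given as a 3x3 rotation matrix whose columns are the frame's x, y, z axes.
In Python, from rig import bot gives the robot as it stands.
- The arm moves only by the tool apply_moves, never from a script. Its argument "steps" is a list that holds one entry, the list of rows, each a list of 7 numbers: the shift along the tool's x, y, z in cm, then the turn, a rotation vector about the tool's x, y, z in degrees, then the gripper command: -1 is shut, 1 is fully open, values between are in proportion. In form: [[[dx, dy, dz, rx, ry, rz, jaw], ...]]. A call has 1 to 20 rows; each row is the pose to reach, as a shift and turn from the pose commanded when the call began, along the tool's axes at that moment; what a row does not reach only later rows make up. A row lasts 1/8 s, in which the tool goes at most 62.5 mm and 10.7 degrees, less where a joint would pass 70% of its speed; a pose out of reach is approached as far as the arm can. A call with a gripper value outside its range is refused whole. The fingers move at their own pace and stop on an object; the grip force is fixed at half the most. Time passes only in rows, so rows that repeat a pose let the fingers close. It gives the time, the measured TCP pose, the force, the opening and the grip force at its end, in the units of the state.
- bot.read_state(): the state, without advancing time (a new reading comes with each control period).
- bot.capture(name): name is "side" or "top"; returns the picture (480x640x3 uint8, blue, green, red); there is no depth.
- bot.camera_model(name): a dict with "intrinsics" (3x3 intrinsics, pixels), "R" (3x3) and "t" (3): a world point X has camera coordinates R X + t. Camera axes: x right, y down, z forward; pixel columns grow to the right and rows downward; lengths in m; the calibration is good to about 2 mm. A picture is of the moment at which its call begins. camera_model takes no time and is no camera call.
- bot.hand_in(): hands the job in; it is judged then, once.
The state is a dict: "time_s": time; "joint_positions": joint angles; "qvel": joint speeds; "tau": joint torques, N m; "position": TCP position; "tcp_rot": TCP orientation; "force": force on the tool from outside, world axes, zero at the start; "moment": the same for the moment, N m; "opening": opening from 0.0 (shut) to 1.0 (fully open); "grasp_force": force on a finger pad.
Only numpy, scipy, OpenCV 4.12 (cv2) and the standard library are available. Lean on these libraries where they do the work, as an engineer would, in place of code of your own. Each camera call takes 0.05 s, during which the arm holds its last target. There are 200 camera calls.

## Working session

There is one attempt and no reset: what is moved stays moved. The work goes in short steps, Python scripts to look and compute and a tool call to move; the robot and the scene stay as the last step left them, time stands still between calls to the robot, and variables do not carry over. Pictures are saved under pics/ and viewed, at most 10 in all, crops included, and the job is handed in when it is done.

Besides the shell and the picture viewer there is one more tool, called after "Emit:" in YAML: its name, and indented under it one key for each argument. apply_moves: Moves the arm, as the interface text tells. Its arguments: {"type":"object","properties":{"steps":{"type":"array","items":{"type":"array","items":{"type":"array","items":{"type":"number"}}}}},"required":["steps"]}

```bash
mkdir -p pics; ls; python3 - <<'E'
from rig import bot
import cv2
for n in ("top","side"):
    cv2.imwrite(f"pics/{n}0.png",bot.capture(n)); m=bot.camera_model(n); print(n,m)
s=bot.read_state();print(s["time_s"],s["position"],s["tcp_rot"],s["force"])
E
```

```text
pics
top {'intrinsics': array([[618.1395005 ,   0.        , 311.0254681 ],
       [  0.        , 618.1395005 , 235.17697874],
       [  0.        ,   0.        ,   1.        ]]), 'R': array([[-0.00885166, -0.99995473, -0.00348973],
       [-0.97900207,  0.00937684, -0.20363453],
       [ 0.20365804,  0.00161395, -0.97904075]]), 't': array([0.14856451, 0.51155804, 1.33467688])}
side {'intrinsics': array([[439.60702329,   0.        , 323.81530633],
       [  0.        , 439.60702329, 245.4288466 ],
       [  0.        ,   0.        ,   1.        ]]), 'R': array([[ 0.92072544, -0.38974024,  0.01916263],
       [-0.22433943, -0.56888414, -0.79122857],
       [ 0.31927493,  0.72420535, -0.6112202 ]]), 't': array([-0.42594811,  0.22446861,  0.65694283])}
0.1 [0.24404769 0.57470227 0.23267169] [[-9.20377994e-01  3.91028476e-01 -1.03852306e-03]
 [ 3.91029722e-01  9.20376628e-01 -1.61871298e-03]
 [ 3.22869480e-04 -1.89592118e-03 -9.99998151e-01]] [ 0.01254768  0.10586099 -0.57914941]
```

View pics/top0.png

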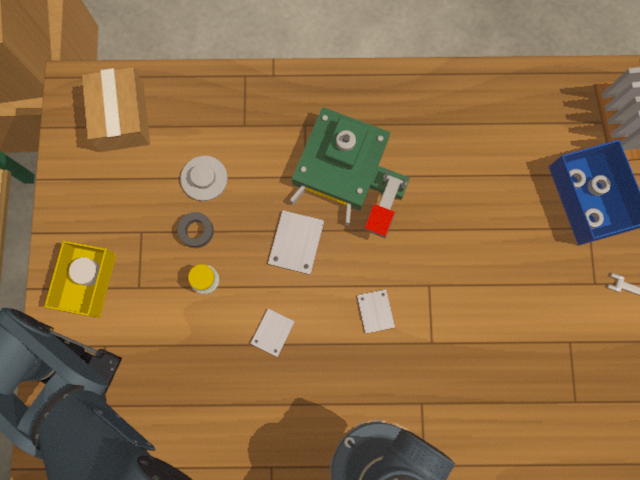

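View pics/side0.png

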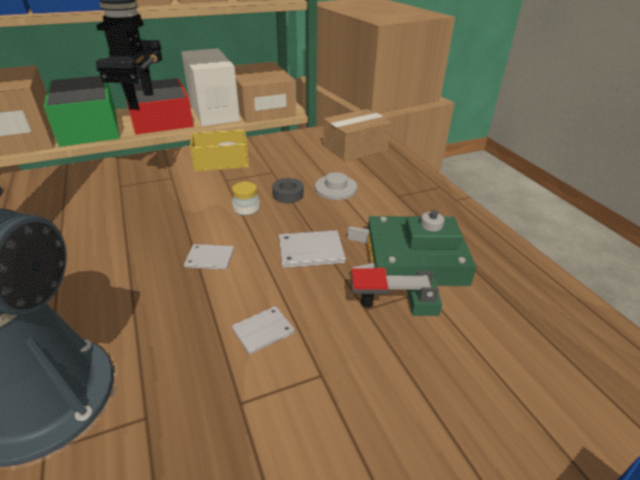

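The top view shows three candidate plates, at (296,242), (272,332) and (377,311). The first is clearly the largest and lies right in front of the press mouth. The press is at about (345,155), the red pad at (380,221), and the bystanders are on the left at (204,178), (195,230) and (203,278). Next I'll measure these and check the choice in a crop.

```bash
cat > h.py <<'E'
import numpy as np, cv2
from rig import bot
def ray(name,px,z):
    m=bot.camera_model(name);K,R,t=m["intrinsics"],m["R"],m["t"]
    px=np.atleast_2d(px).astype(float)
    d=(R.T@np.linalg.inv(K)@np.c_[px,np.ones(len(px))].T).T
    c=-R.T@t
    return c+d*((z-c[2])/d[:,2])[:,None]
def proj(name,X):
    m=bot.camera_model(name);p=m["intrinsics"]@(m["R"]@np.asarray(X,float).T+m["t"][:,None]);return (p[:2]/p[2]).T
def big(mask,near=None):
    cs=[c for c in cv2.findContours(mask,cv2.RETR_EXTERNAL,cv2.CHAIN_APPROX_NONE)[0] if cv2.contourArea(c)>60]
    if near is None: return max(cs,key=cv2.contourArea)
    return max(cs,key=lambda c:cv2.pointPolygonTest(c,near,True))
def rect(name,c,z):
    P=ray(name,c[:,0,:],z)[:,:2]
    r=cv2.minAreaRect((P*1000).astype(np.float32))
    return r,cv2.boxPoints(r)
def gray(hsv): return cv2.inRange(hsv,(0,0,150),(180,50,255))
E
python3 - <<'E'
from h import *
im=bot.capture("top");hsv=cv2.cvtColor(im,cv2.COLOR_BGR2HSV)
g=gray(hsv)
for p in ((296,242),(272,332),(377,311)):
    r,b=rect("top",big(g,p),.012);print("plate",r,b.round(1).tolist())
red=cv2.inRange(hsv,(0,170,120),(6,255,255))|cv2.inRange(hsv,(174,170,120),(180,255,255))
r,b=rect("top",big(red,(380,221)),.066);print("pad",r,b.round(1).tolist())
gr=cv2.inRange(hsv,(60,90,30),(95,255,255));gr[:100]=0;gr[230:]=0
c=big(gr);print("green poly",cv2.approxPolyDP(cv2.convexHull(c),4,True)[:,0].tolist())
cv2.imwrite("pics/crop1.png",cv2.resize(im[95:295,240:430],None,fx=3,fy=3,interpolation=cv2.INTER_CUBIC))
E
```

```text
plate ((506.6918029785156, 179.07699584960938), (100.41973876953125, 129.35061645507812), 75.24076080322266) [[431.3999938964844, 147.0], [556.4000244140625, 114.0], [582.0, 211.1999969482422], [456.8999938964844, 244.10000610351562]]
plate ((300.3720703125, 232.94290161132812), (67.43238067626953, 86.08041381835938), 63.483638763427734) [[246.8000030517578, 222.0], [323.79998779296875, 183.60000610351562], [353.8999938964844, 243.89999389648438], [276.8999938964844, 282.29998779296875]]
plate ((346.22210693359375, 0.4035758972167969), (87.42843627929688, 67.28065490722656), 11.097208976745605) [[296.8999938964844, 25.0], [309.79998779296875, -41.0], [395.6000061035156, -24.200000762939453], [382.6000061035156, 41.79999923706055]]
pad ((544.1430053710938, -8.58074951171875), (51.18495178222656, 60.49308776855469), 67.30062866210938) [[506.3999938964844, -20.5], [562.2000122070312, -43.900001525878906], [581.9000244140625, 3.4000000953674316], [526.0999755859375, 26.700000762939453]]
green poly [[345, 116], [380, 130], [385, 170], [365, 195], [348, 200], [312, 186], [297, 172], [313, 131]]
```

View pics/crop1.png

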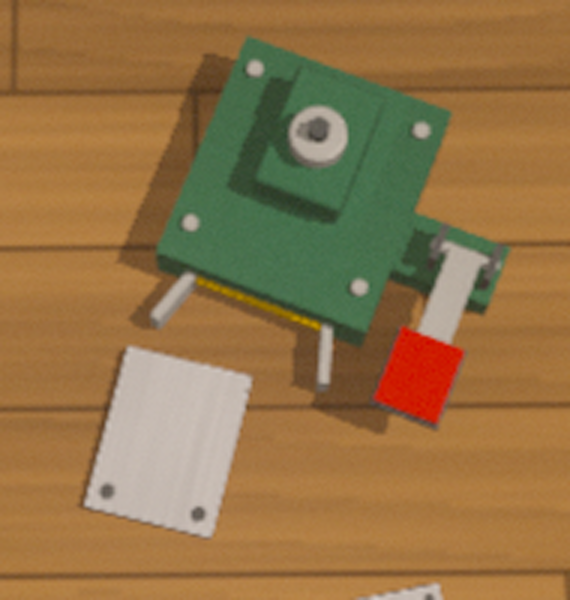

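The crop confirms it: the plate at crop (168,440) is the large one and lies in front of the guides. The housing's top corners are near crop (250,38), (450,112), (362,333 lower / 370,310 upper) and (158,257). Now I'll fix the press frame.

```bash
python3 - <<'E'
from h import *
im=bot.capture("top");hsv=cv2.cvtColor(im,cv2.COLOR_BGR2HSV)
# bolts on housing top, refined by centroid
g=cv2.inRange(hsv,(0,0,120),(180,60,255));B=[]
for q in ((255,68),(421,130),(359,287),(190,222)):
    x,y=240+q[0]/3,95+q[1]/3;x0,y0=int(x)-5,int(y)-5
    w=cv2.moments(g[y0:y0+11,x0:x0+11],True);B.append((x0+w['m10']/w['m00'],y0+w['m01']/w['m00']))
P=ray("top",B,.052)[:,:2]*1000;print("bolts",np.round(B,1).tolist(),P.round(1).tolist())
print("bolt centre",P.mean(0)," dirs",[np.degrees(np.arctan2(*(P[a]-P[b])[::-1])).round(1) for a,b in((0,3),(1,2),(0,1),(3,2))],[np.linalg.norm(P[a]-P[b]).round(1) for a,b in((0,3),(1,2),(0,1),(3,2))])
C=ray("top",[(240+x/3,95+y/3) for x,y in((250,38),(450,112),(371,310),(160,245))],.05)[:,:2]*1000;print("corners",C.round(1).tolist(),C.mean(0))
# yellow strip
y=cv2.inRange(hsv,(20,150,100),(32,255,255));y[:180]=0;y[210:]=0;y[:,:295]=0;y[:,360:]=0
pts=np.argwhere(y)[:,::-1];Y=ray("top",pts,.016)[:,:2]*1000
l=cv2.fitLine(Y.astype(np.float32),2,0,.01,.01).ravel();print("yellow",len(Y),l,Y[Y[:,1].argmax()],Y[Y[:,1].argmin()])
# pose from pad + angle estimate
for a in (-20,-22,-24):
    a=np.radians(a);R=np.array([[np.cos(a),-np.sin(a)],[np.sin(a),np.cos(a)]])
    print("mouth from pad",np.array([544.1,-8.6])-R@[-20,-135],"from bolts",P.mean(0)-R@[95,0],"from corners",C.mean(0)-R@[95,0])
E
```

```text
bolts [[324.8, 117.3], [380.3, 137.7], [359.6, 190.3], [303.4, 168.6]] [[794.3, 109.3], [742.6, -19.1], [616.6, 32.2], [669.4, 160.1]]
bolt centre [705.73865086  70.60356677]  dirs [np.float64(-22.1), np.float64(-22.2), np.float64(68.1), np.float64(67.5)] [np.float64(134.8), np.float64(136.1), np.float64(138.4), np.float64(138.3)]
corners [[819.3, 112.2], [756.4, -42.2], [598.0, 23.2], [651.0, 183.2]] [706.19940298  69.10939445]
yellow 122 [3.76497775e-01 9.26417530e-01 6.14023743e+02 1.07791855e+02] [633.6129073  157.02498115] [598.79681879  61.67539617]
mouth from pad [609.06657176 111.41810094] from bolts [616.46785188 103.09548038] from corners [616.928604   101.60130806]
mouth from pad [613.2155672 109.0776885] from bolts [617.65618467 106.19119314] from corners [618.11693679 104.69702082]
mouth from pad [617.28035597 106.59390392] from bolts [618.95183238 109.24354786] from corners [619.4125845  107.74937554]
```

```bash
cat >> h.py <<'E'
from scipy.spatial.transform import Rotation as Ro
TH=np.radians(-22.3); M=np.array([616.5,107.])
U=np.array([np.cos(TH),np.sin(TH)]);V=np.array([-U[1],U[0]])
def press(w): d=np.asarray(w)[...,:2]-M; return np.stack([d@U,d@V],-1)
def go(x,y,z,yax):  # press-frame mm target, tool y axis angle deg (press frame)
    s=bot.read_state();R=s["tcp_rot"];p=s["position"]*1000
    a=np.radians(yax)+TH;ty=np.array([np.cos(a),np.sin(a),0]);tz=np.array([0,0,-1.]);T=np.c_[np.cross(ty,tz),ty,tz]
    w=np.r_[M+x*U+y*V,z]
    print("now press",press(p).round(1),p[2].round(1),"-> cm",(R.T@(w-p)/10).round(2),"rot",np.degrees(Ro.from_matrix(R.T@T).as_rotvec()).round(2))
def plate():
    im=bot.capture("top");hsv=cv2.cvtColor(im,cv2.COLOR_BGR2HSV)
    return im,gray(hsv)
E
python3 - <<'E'
from h import *
go(-129,110,120,0); go(-129,110,15,0)
for n,p in (("flange",(204,178)),("collar",(195,230)),("jar",(203,278))): print(n,press(ray("top",p,.02)*1000))
E
```

```text
now press [-522.   291.6] 232.9 -> cm [-39.53 -17.65  11.31] rot [-7.000e-02  5.000e-02  8.928e+01]
now press [-522.   291.6] 232.9 -> cm [-39.53 -17.63  21.81] rot [-7.000e-02  5.000e-02  8.928e+01]
flange [[-69.35163704 281.46254826]]
collar [[-191.29573115  250.31669661]]
jar [[-286.41057168  188.14671151]]
```

Emit:
apply_moves:
  steps:
    - [[-4,-1.8,0,0,0,9,0.3],[-8,-3.6,0,0,0,19,0.3],[-12.5,-5.5,0,0,0,29,0.3],[-17,-7.5,0,0,0,39,0.3],[-21.5,-9.5,0,0,0,49,0.3],[-26,-11.5,2,0,0,59,0.3],[-30.5,-13.5,4,0,0,69,0.3],[-35,-15.6,7,0,0,79,0.3],[-39.5,-17.6,11.3,0,0,89.3,0.3],[-39.5,-17.6,14,0,0,89.3,0.3],[-39.5,-17.6,17,0,0,89.3,0.3],[-39.5,-17.6,19.5,0,0,89.3,0.3],[-39.5,-17.6,19.5,0,0,89.3,0.3],[-39.5,-17.6,19.5,0,0,89.3,0.3]]

```text
time_s: 1.95
position: [0.5396, 0.259, 0.0392]
tcp_rot: [[0.38, 0.925, 0.001], [0.925, -0.38, 0.0], [0.001, 0.001, -1.0]]
force: [-0.2, 0.6, 0.2]
opening: 0.649
grasp_force: 0.0
```

```bash
python3 - <<'E'
from h import *
go(-129,110,15,0);go(-129,59.5,15,0);s=bot.read_state();print(s["time_s"],s["opening"],s["force"])
E
```

```text
now press [-128.8  111.5] 39.2 -> cm [-0.15 -0.02  2.42] rot [ 0.05 -0.04 -0.02]
now press [-128.8  111.5] 39.2 -> cm [-5.2  -0.02  2.42] rot [ 0.05 -0.04 -0.02]
1.95 0.6491640581613941 [-0.16447026  0.62360029  0.20699957]
```

Now I'll go down, push the side slowly until it is squared and centred, back off, and lift.

Emit:
apply_moves:
  steps:
    - [[0,0,1.2,0,0,0,0.3],[0,0,2.4,0,0,0,0.3],[-0.5,0,2.4,0,0,0,0.3],[-1.0,0,2.4,0,0,0,0.3],[-1.5,0,2.4,0,0,0,0.3],[-2.0,0,2.4,0,0,0,0.3],[-2.5,0,2.4,0,0,0,0.3],[-3.0,0,2.4,0,0,0,0.3],[-3.5,0,2.4,0,0,0,0.3],[-4.0,0,2.4,0,0,0,0.3],[-4.4,0,2.4,0,0,0,0.3],[-4.8,0,2.4,0,0,0,0.3],[-5.0,0,2.4,0,0,0,0.3],[-5.1,0,2.4,0,0,0,0.3],[-5.2,0,2.4,0,0,0,0.3],[-5.2,0,2.4,0,0,0,0.3]]

```text
time_s: 3.95
position: [0.5194, 0.2108, 0.0147]
tcp_rot: [[0.38, 0.925, 0.0], [0.925, -0.38, 0.0], [0.0, 0.0, -1.0]]
force: [1.0, 4.0, 3.8]
opening: 0.645
grasp_force: 2.4
```

```bash
python3 - <<'E'
from h import *
s=bot.read_state();print(press(s["position"]*1000),s["force"],s["time_s"])
E
```

```text
[-129.21765792   59.22391687] [1.01479038 4.01198781 3.8135754 ] 3.95
```

Emit:
apply_moves:
  steps:
    - [[1,0,0,0,0,0,0.3],[2,0,-3,0,0,0,0.3],[5,4,-7,0,0,0,0.3],[5,7,-8,0,0,-10,0.3],[5,10,-8,0,0,-20,0.3],[5,13,-8,0,0,-30,0.3],[5,13,-8,0,0,-40,0.3],[5,13,-8,0,0,-50,0.3],[5,13,-8,0,0,-60,0.3],[5,13,-8,0,0,-70,0.3],[5,13,-8,0,0,-80,0.3],[5,13,-8,0,0,-90,0.3],[5,13,-8,0,0,-90,0.3]]

```text
time_s: 5.58
position: [0.6571, 0.2072, 0.0934]
tcp_rot: [[-0.924, 0.381, -0.004], [0.381, 0.924, -0.002], [0.003, -0.003, -1.0]]
force: [-0.7, -0.2, 0.3]
opening: 0.651
grasp_force: 0.0
```

```bash
python3 - <<'E'
from h import *
im,g=plate()
cv2.imwrite("pics/top2.png",im)
s=bot.read_state();print(s["time_s"],press(s["position"]*1000),s["position"])
E
```

```text
5.625 [ -0.221645   108.26949751] [0.65737846 0.2072561  0.09357249]
```

View pics/top2.png

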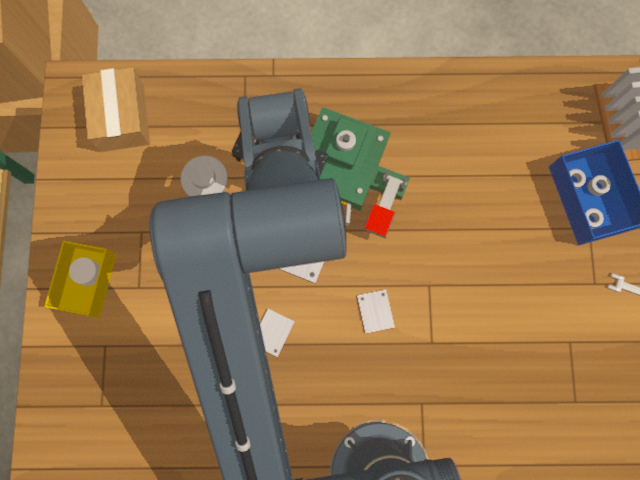

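The arm covers the plate in this view. I got the sign of the retreat along tool y wrong, so the tool is now above the left of the mouth, clear of everything with no contact force. I'll move it behind the plate.

```bash
python3 - <<'E'
from h import *
go(-240,0,95,90)
E
```

```text
now press [ -0.2 108.3] 93.6 -> cm [ 23.95 -10.9   -0.06] rot [-0.13 -0.15 -0.17]
```

Emit:
apply_moves:
  steps:
    - [[4,-1.8,0,0,0,0,0.3],[8,-3.6,0,0,0,0,0.3],[12,-5.4,0,0,0,0,0.3],[16,-7.2,0,0,0,0,0.3],[20,-9,0,0,0,0,0.3],[23.9,-10.9,0,-0.1,-0.1,-0.2,0.3],[23.9,-10.9,2,-0.1,-0.1,-0.2,0.3],[23.9,-10.9,2,-0.1,-0.1,-0.2,0.3]]

```text
time_s: 6.62
position: [0.3951, 0.1973, 0.074]
tcp_rot: [[-0.926, 0.378, -0.0], [0.378, 0.926, 0.0], [0.0, -0.0, -1.0]]
force: [0.4, 0.8, -0.0]
opening: 0.65
grasp_force: 0.0
```

```bash
python3 - <<'E'
from h import *
im=bot.capture("side");g=gray(cv2.cvtColor(im,cv2.COLOR_BGR2HSV))
t=bot.capture("top")
cv2.imwrite("pics/both3.png",np.hstack([cv2.resize(im[150:350,150:500],None,fx=1.14,fy=1.5),cv2.resize(t[90:310,180:420],(400,300))]))
go(-225,0,15,90)
E
```

```text
now press [-237.6    0.4] 74.7 -> cm [-1.25 -0.05  5.97] rot [0.1  0.12 0.11]
```

View pics/both3.png

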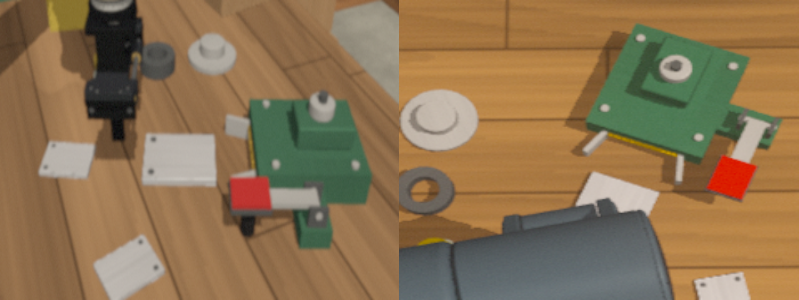

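The side crop shows the plate lying square and free in front of the mouth at about crop (180,160). I'll measure it from the side view.

```bash
python3 - <<'E'
from h import *
im=bot.capture("side");hsv=cv2.cvtColor(im,cv2.COLOR_BGR2HSV)
g=cv2.inRange(hsv,(0,0,165),(180,60,255))
c=big(g,(308,256));b=cv2.approxPolyDP(cv2.convexHull(c),3,True)[:,0]
for q in b: print(q,press(ray("side",q,.012)*1000).round(1),press(ray("side",q,.0)*1000).round(1))
E
```

```text
[337 240] [[-71.   44.2]] [[-70.   60.2]]
[338 273] [[-72.8 -64.5]] [[-71.9 -50.9]]
[286 273] [[-175.7  -65.6]] [[-176.9  -52. ]]
[274 269] [[-200.3  -53.8]] [[-202.   -39.9]]
[278 239] [[-199.4   46. ]] [[-201.1   62. ]]
```

Emit:
apply_moves:
  steps:
    - [[0,0,3,0,0,0,0.3],[0,0,6,0,0,0,0.3],[0,0,6,0,0,0,0.3],[-0.8,0,6,0,0,0,0.3],[-1.6,0,6,0,0,0,0.3],[-2.2,0,6,0,0,0,0.3],[-2.8,0,6,0,0,0,0.3],[-3.4,0,6,0,0,0,0.3],[-4.1,0,6,0,0,0,0.3],[-4.8,0,6,0,0,0,0.3],[-5.5,0,6,0,0,0,0.3],[-6.2,0,6,0,0,0,0.3],[-6.9,0,6,0,0,0,0.3],[-7.6,0,6,0,0,0,0.3],[-8.3,0,6,0,0,0,0.3],[-9.0,0,6,0,0,0,0.3],[-9.5,0,6,0,0,0,0.3],[-9.5,0,6,0,0,0,0.3]]

```text
time_s: 9.02
position: [0.4811, 0.1615, 0.0146]
tcp_rot: [[-0.926, 0.377, -0.004], [0.377, 0.926, 0.001], [0.004, -0.001, -1.0]]
force: [-5.9, 1.0, 3.8]
opening: 0.647
grasp_force: 2.6
```

```bash
python3 - <<'E'
from h import *
im=bot.capture("side");hsv=cv2.cvtColor(im,cv2.COLOR_BGR2HSV)
t=bot.capture("top")
cv2.imwrite("pics/both4.png",np.hstack([cv2.resize(im[150:350,150:500],None,fx=1.14,fy=1.5),cv2.resize(t[90:310,180:420],(400,300))]))
go(-40,0,15,90)
E
```

```text
now press [-146.    -0.9] 14.6 -> cm [-10.6    0.06  -0.08] rot [-0.07 -0.23  0.16]
```

View pics/both4.png

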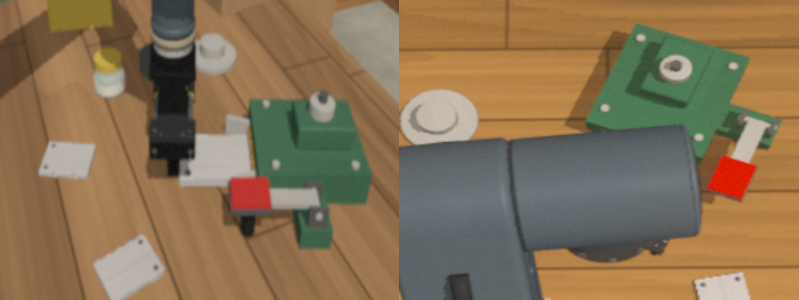

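The plate's nose is at the mouth, between the guides, at crop (240,150), and the force is low at about 6 N. I'll keep pushing.

Emit:
apply_moves:
  steps:
    - [[-0.5,0,0,0,0,0,0.3],[-1.0,0,0,0,0,0,0.3],[-1.5,0,0,0,0,0,0.3],[-2.0,0,0,0,0,0,0.3],[-2.5,0,0,0,0,0,0.3],[-3.0,0,0,0,0,0,0.3]]

```text
time_s: 9.88
position: [0.5128, 0.1502, 0.0146]
tcp_rot: [[-0.926, 0.377, 0.003], [0.377, 0.926, 0.001], [-0.002, 0.002, -1.0]]
force: [-2.2, 1.1, -1.1]
opening: 0.651
grasp_force: 1.3
```

Emit:
apply_moves:
  steps:
    - [[-0.5,0,0,0,0,0,0.3],[-1.0,0,0,0,0,0,0.3],[-1.5,0,0,0,0,0,0.3],[-2.0,0,0,0,0,0,0.3],[-2.5,0,0,0,0,0,0.3],[-3.0,0,0,0,0,0,0.3]]

```text
time_s: 10.62
position: [0.5401, 0.1391, 0.0148]
tcp_rot: [[-0.926, 0.377, 0.002], [0.377, 0.926, 0.001], [-0.002, 0.002, -1.0]]
force: [-2.0, 1.7, -2.8]
opening: 0.651
grasp_force: 1.1
```

```bash
python3 - <<'E'
from h import *
go(-29.5,0,15,90)
E
```

```text
now press [-82.8   0.7] 14.8 -> cm [-5.33 -0.08 -0.01] rot [0.1  0.1  0.18]
```

Emit:
apply_moves:
  steps:
    - [[-0.5,0,0,0,0,0,0.3],[-1.0,0,0,0,0,0,0.3],[-1.5,0,0,0,0,0,0.3],[-2.0,0,0,0,0,0,0.3],[-2.5,0,0,0,0,0,0.3],[-3.0,0,0,0,0,0,0.3],[-3.4,0,0,0,0,0,0.3],[-3.8,0,0,0,0,0,0.3],[-4.2,0,0,0,0,0,0.3]]

```text
time_s: 11.75
position: [0.5788, 0.1233, 0.0149]
tcp_rot: [[-0.926, 0.377, 0.002], [0.377, 0.926, 0.001], [-0.002, 0.002, -1.0]]
force: [-2.6, 0.5, -1.9]
opening: 0.65
grasp_force: 1.2
```

Emit:
apply_moves:
  steps:
    - [[-0.2,0,0,0,0,0,0.3],[-0.4,0,0,0,0,0,0.3],[-0.6,0,0,0,0,0,0.3]]

```text
time_s: 12.12
position: [0.5841, 0.1211, 0.0149]
tcp_rot: [[-0.926, 0.377, 0.002], [0.377, 0.926, 0.001], [-0.001, 0.002, -1.0]]
force: [-1.9, -0.3, -0.2]
opening: 0.651
grasp_force: 1.5
```

Emit:
apply_moves:
  steps:
    - [[-0.15,0,0,0,0,0,0.3],[-0.3,0,0,0,0,0,0.3],[-0.3,0,0,0,0,0,0.3]]

```text
time_s: 12.5
position: [0.5859, 0.1204, 0.0149]
tcp_rot: [[-0.926, 0.377, -0.0], [0.377, 0.926, 0.002], [0.001, 0.001, -1.0]]
force: [-5.5, 2.5, 2.0]
opening: 0.649
grasp_force: 2.6
```

```bash
python3 - <<'E'
from h import *
go(-29.5,0,15,90)
E
```

```text
now press [-33.4   0.8] 14.9 -> cm [-0.39 -0.08 -0.01] rot [ 0.08 -0.05  0.17]
```

Emit:
apply_moves:
  steps:
    - [[-0.15,0,0,0,0,0,0.3],[-0.3,0,0,0,0,0,0.3],[-0.3,0,0,0,0,0,0.3]]

```text
time_s: 12.88
position: [0.586, 0.1203, 0.0149]
tcp_rot: [[-0.926, 0.377, -0.006], [0.377, 0.926, 0.003], [0.006, 0.0, -1.0]]
force: [-9.2, 6.2, 4.6]
opening: 0.651
grasp_force: 5.0
```

Emit:
apply_moves:
  steps:
    - [[-0.15,0,0,0,0,0,0.3],[-0.3,0,0,0,0,0,0.3],[-0.3,0,0,0,0,0,0.3]]

```text
time_s: 13.25
position: [0.5861, 0.1203, 0.0149]
tcp_rot: [[-0.926, 0.377, -0.011], [0.377, 0.926, 0.004], [0.012, -0.001, -1.0]]
force: [-12.9, 8.7, 9.1]
opening: 0.647
grasp_force: 7.3
```

It stops hard at -33 mm, where I expected about -30. I'll push a little harder, back off, and check how far the plate sticks out.

Emit:
apply_moves:
  steps:
    - [[-0.3,0,0,0,0,0,0.3],[-0.6,0,0,0,0,0,0.3],[-0.6,0,0,0,0,0,0.3]]

```text
time_s: 13.62
position: [0.5863, 0.1201, 0.0149]
tcp_rot: [[-0.926, 0.378, -0.022], [0.377, 0.926, 0.007], [0.023, -0.002, -1.0]]
force: [-20.1, 13.1, 16.2]
opening: 0.65
grasp_force: 12.0
```

Emit:
apply_moves:
  steps:
    - [[1.0,0,0,0,0,0,0.3],[3,0,0,0,0,0,0.3],[6,0,0,0,0,0,0.3],[10,0,-3,0,0,0,0.3],[14,0,-8,0,0,0,0.3],[18,0,-12,0,0,0,0.3],[22,0,-12,0,0,0,0.3],[22,0,-12,0,0,0,0.3]]

```text
time_s: 14.62
position: [0.393, 0.1988, 0.1358]
tcp_rot: [[-0.927, 0.374, 0.005], [0.374, 0.927, 0.001], [-0.004, 0.003, -1.0]]
force: [0.1, 0.7, 0.0]
opening: 0.647
grasp_force: 0.0
```

```bash
python3 - <<'E'
from h import *
im=bot.capture("side");t=bot.capture("top")
a=cv2.resize(im[200:300,320:420],(400,400),interpolation=cv2.INTER_CUBIC)
b=cv2.resize(t[150:250,270:370],(400,400),interpolation=cv2.INTER_CUBIC)
cv2.imwrite("pics/both5.png",np.hstack([a,b]))
s=bot.read_state();print(s["time_s"],press(s["position"]*1000))
for n in("side","top"):
    for xr in (-20,-30): print(n,xr,proj(n,[np.r_[M+xr*U+y*V,12]/1000 for y in(50,-50)]).round(1).tolist())
E
```

```text
14.725 [-238.25041491    1.19963129]
side -20 [[360.2, 238.6], [364.0, 268.4]]
side -30 [[355.6, 238.6], [359.0, 268.4]]
top -20 [[303.4, 195.3], [343.2, 210.7]]
top -30 [[301.8, 199.2], [341.7, 214.6]]
```

View pics/both5.png

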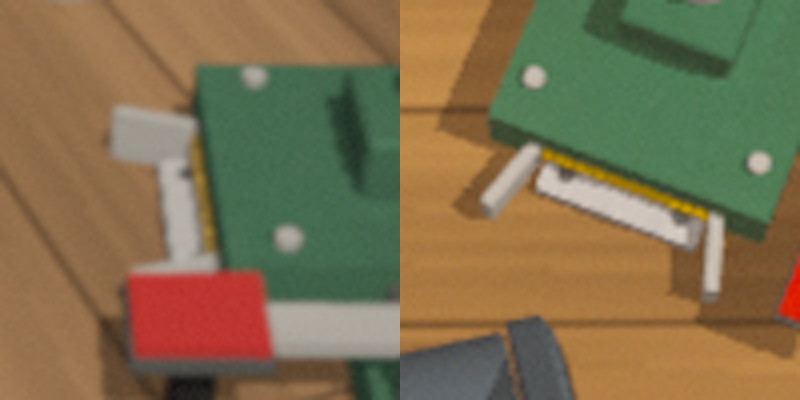

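The plate is in the throat with about 20 mm showing. Its rear edge runs from top-crop (537,188) to (690,243). I'll check whether it is square and fully home.

```bash
python3 - <<'E'
from h import *
t=np.mean([bot.capture("top") for _ in range(3)],0)
v=t.min(2)  # saturation-insensitive whiteness
m=bot.camera_model("top")
res=[]
for y in range(-40,41,5):
    xs=np.arange(-45,-2,.5)
    px=proj("top",[np.r_[M+x*U+y*V,12]/1000 for x in xs]).astype(np.float32)
    p=cv2.remap(v.astype(np.float32),px[:,:1],px[:,1:],cv2.INTER_LINEAR).ravel()
    g=np.diff(p);i=g.argmax();j=g.argmin();res.append((y,xs[i],xs[j],p.max()))
r=np.array(res);print(r.round(1).tolist())
k=abs(r[:,1]-np.median(r[:,1]))<5;print("rear fit",np.polyfit(r[k,0],r[k,1],1),"front",np.polyfit(r[:,0],r[:,2],1))
E
```

```text
[[-40.0, -23.5, -14.0, 192.4], [-35.0, -22.5, -5.0, 192.2], [-30.0, -23.5, -4.0, 189.1], [-25.0, -23.5, -3.0, 184.9], [-20.0, -23.5, -6.5, 186.2], [-15.0, -24.0, -5.0, 188.2], [-10.0, -23.0, -5.0, 187.5], [-5.0, -21.5, -3.5, 187.9], [0.0, -23.5, -3.0, 188.3], [5.0, -23.0, -4.5, 186.3], [10.0, -24.0, -5.0, 185.9], [15.0, -22.5, -4.0, 187.0], [20.0, -24.0, -4.0, 187.7], [25.0, -23.0, -3.0, 187.5], [30.0, -24.0, -4.5, 190.1], [35.0, -22.5, -5.0, 186.5], [40.0, -24.0, -4.5, 189.1]]
rear fit [-2.69607843e-03 -2.32647059e+01] front [ 0.04166667 -4.91176471]
```

The rear edge is square (slope -0.003). It lies 18 to 19 mm behind the yellow lip, and the plate met a hard stop, so it is home. The mouth estimate is about 3 mm too deep. Next is the pedal.

```bash
python3 - <<'E'
from h import *
x,y=press([544.1,-8.6]);print(x,y);go(x,y,130,90);go(x,y,85,90)
E
```

```text
-23.120051569577623 -134.42686939529636
now press [-238.2    0.7] 134.6 -> cm [-21.48 -13.56   0.5 ] rot [0.18 0.24 0.13]
now press [-238.2    0.7] 134.6 -> cm [-21.46 -13.57   5.  ] rot [0.18 0.24 0.13]
```

Emit:
apply_moves:
  steps:
    - [[-4,-2.6,0,0,0,0,-1],[-8,-5.2,0,0,0,0,-1],[-12,-7.8,0,0,0,0,-1],[-16,-10.2,0,0,0,0,-1],[-19,-12.2,0,0.2,0.2,0.1,-1],[-21.5,-13.6,0,0.2,0.2,0.1,-1],[-21.5,-13.6,1.5,0.2,0.2,0.1,-1],[-21.5,-13.6,3,0.2,0.2,0.1,-1],[-21.5,-13.6,4,0.2,0.2,0.1,-1],[-21.5,-13.6,5,0.2,0.2,0.1,-1],[-21.5,-13.6,5,0.2,0.2,0.1,-1],[-21.5,-13.6,5,0.2,0.2,0.1,-1]]

```text
time_s: 16.38
position: [0.5424, -0.0085, 0.0849]
tcp_rot: [[-0.926, 0.378, -0.002], [0.378, 0.926, -0.001], [0.001, -0.002, -1.0]]
force: [-0.2, -0.4, 0.1]
opening: 0.006
grasp_force: 0.0
```

```bash
python3 - <<'E'
from h import *
x,y=press([544.1,-8.6]);go(x,y,85,90)
im=bot.capture("side");t=bot.capture("top")
cv2.imwrite("pics/both6.png",np.hstack([cv2.resize(im[200:320,300:460],(400,300)),cv2.resize(t[150:250,300:433],(400,300))]))
E
```

```text
now press [ -24.8 -135. ] 84.9 -> cm [-0.16  0.06 -0.01] rot [-0.1  -0.07  0.1 ]
```

View pics/both6.png

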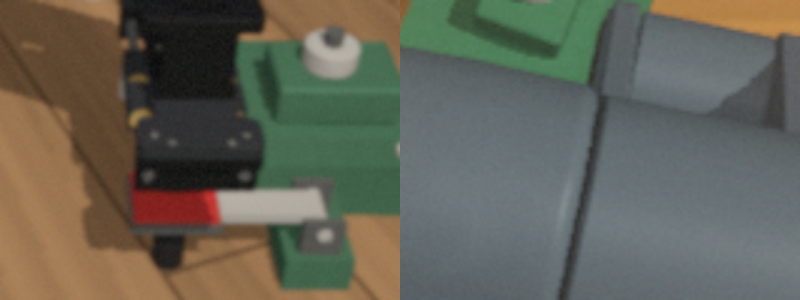

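The side crop shows the closed fingers over the red pad at about (180,190), clear of the press. Now I'll press down 30 mm from contact in stages, watching the force.

Emit:
apply_moves:
  steps:
    - [[0,0,0.5,0,0,0,-1],[0,0,1.0,0,0,0,-1],[0,0,1.4,0,0,0,-1],[0,0,1.8,0,0,0,-1],[0,0,2.2,0,0,0,-1],[0,0,2.6,0,0,0,-1],[0,0,3.0,0,0,0,-1],[0,0,3.2,0,0,0,-1],[0,0,3.4,0,0,0,-1],[0,0,3.4,0,0,0,-1]]

```text
time_s: 17.73
position: [0.5418, -0.0086, 0.0513]
tcp_rot: [[-0.926, 0.378, -0.003], [0.378, 0.926, -0.001], [0.002, -0.002, -1.0]]
force: [-4.0, 1.8, 8.8]
opening: 0.006
grasp_force: 4.9
```

Emit:
apply_moves:
  steps:
    - [[0,0,0.15,0,0,0,-1],[0,0,0.3,0,0,0,-1],[0,0,0.3,0,0,0,-1]]

```text
time_s: 18.1
position: [0.542, -0.0086, 0.0505]
tcp_rot: [[-0.926, 0.378, -0.002], [0.378, 0.926, -0.001], [0.001, -0.002, -1.0]]
force: [-5.6, 1.9, 26.2]
opening: 0.003
grasp_force: 13.1
```

The pedal is at its stop: 26 N against a 9 N spring, with no further travel. I'll release it and withdraw.

Emit:
apply_moves:
  steps:
    - [[0,0,0,0,0,0,-1],[0,0,-0.6,0,0,0,-1],[0,0,-1.2,0,0,0,-1],[0,0,-1.8,0,0,0,-1],[0,0,-2.4,0,0,0,-1],[0,0,-3.0,0,0,0,-1],[0,0,-4.0,0,0,0,-1],[0,0,-6,0,0,0,-1],[0,0,-9,0,0,0,-1],[4,-2,-12,0,0,0,-1],[8,-5,-14,0,0,0,-1],[12,-9,-14,0,0,0,-1],[14,-14,-14,0,0,0,-1],[14,-19,-14,0,0,0,-1],[14,-24,-14,0,0,0,-1],[14,-24,-14,0,0,0,-1]]

```text
time_s: 20.1
position: [0.322, -0.1817, 0.1888]
tcp_rot: [[-0.923, 0.384, -0.001], [0.384, 0.923, -0.004], [-0.001, -0.003, -1.0]]
force: [0.1, -0.1, 0.2]
opening: 0.009
grasp_force: 0.0
```

```bash
python3 - <<'E'
from h import *
im=bot.capture("side");t=bot.capture("top")
cv2.imwrite("pics/both7.png",np.hstack([cv2.resize(im[150:350,200:467],(400,300)),cv2.resize(t[90:310,140:433],(400,300))]))
hsv=cv2.cvtColor(t,cv2.COLOR_BGR2HSV)
red=cv2.inRange(hsv,(0,170,120),(6,255,255))|cv2.inRange(hsv,(174,170,120),(180,255,255))
print(rect("top",big(red),.066)[0])
s=bot.read_state();print(s["time_s"],s["force"])
E
```

```text
((544.1206665039062, -8.543807983398438), (51.28449630737305, 60.361167907714844), 67.03170013427734)
20.2 [-0.11009481 -0.20335929  0.3203544 ]
```

View pics/both7.png

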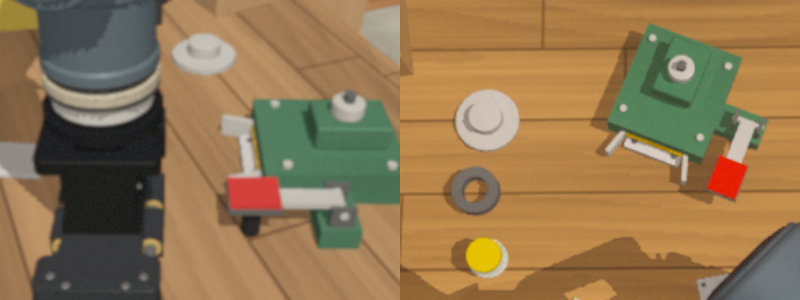

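The plate is home at top-crop (650,150), the pad is back up within 0.1 mm of where it started, and the bystanders haven't moved. Handing in.

```bash
python3 -c "
from rig import bot
print(bot.hand_in())"
```

```text
the job is handed in; nothing more can be done
None
```

The job is handed in after about 20 s of the 64 s allowed: the plate is square against the back stop, the pedal was then pressed to its stop and came back up, and the flange, collar and jar were not touched.

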